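# Lock out the trolley's power unit

### The job

Switch off the power unit on the trolley so that it can be wiped down: push its black rotary handle fully in and, keeping it in and not forcing it, turn it a full quarter turn counter-clockwise to off and let it spring back out. Only then swing the steel lockout hasp beside it right up until it stands square to the panel, so that the handle cannot be turned back on, and let go. Leave the other things on the trolley where they are.

Things in the scene. Friction and masses are not known exactly. Their poses are not given: they have to be found in the camera images.
- panel: the grey power unit's flat sloping switch panel, 200 mm (x) by 240 mm (y); origin at the centre of its surface, 92 mm above the table. z = outward normal, 25 degrees from vertical, leaning to the robot; x up the slope; y to the left. The handle's axis is at panel (0, +65 mm), the hasp hinge at (0, +20 mm). Case fixed; a flat ledge 115 mm above the table lies behind the panel's upper edge.
- handle_grip (a point): centre of the handle's bar, on its axis, 36 mm above the panel when out. Black plastic bar with a white line on top, 120 long, 24 wide, 32 mm high (20 to 52 mm above the panel), over a disc 68 mm across that moves with it (15 to 21 mm above the panel, over a 3 mm bezel). At ON the bar lies along panel y, its end over the hasp hinge; at OFF along panel x. Own y axis: along the bar.
- handle (a joint): handle angle, rad: 0 = ON, 1.57 = OFF, growing counter-clockwise seen from outside. Stops at -0.03 and 1.60; stiff (0.12 N m), stays where left. Turns only while pushed in: a track inside holds it at ON and at OFF unless it is in by 10 mm or more, and keeps it in between them. Let go within about 0.05 rad of OFF it springs out by itself; if it stays in, it must be turned further.
- handle_push (a joint): how far the handle is pushed in along its axis, in m: 0 = out, 0.012 = fully in at a firm stop. A spring pushes it out: 6 N at first, 12 N fully in.
- hasp_grip (a point): middle of the hasp's cross grip: round steel bar 12 mm across, 44 mm long along panel x, at the hasp's free end, 84 mm from the hinge line along the plate and 22 mm off the plate's middle (27 mm above the panel when flat). A web 30 mm wide, 6 mm thick joins it to the plate. Both ends are free; gripped by its ends it can turn between the fingers as the hasp swings.
- hasp_hinge (a point): middle of the hasp's hinge line, 5 mm above the panel at panel (0, +20 mm); the line runs along panel x.
- hasp (a joint): hasp angle, rad: 0 = flat on the panel, pointing to panel -y; 1.57 = square to the panel, its end having swung up and over towards the handle; stop at 1.62. Steel plate 92 x 34 x 4 mm with a padlock opening. Stiff hinge (0.1 N m): stays where left. With the handle at ON, its bar blocks the hasp beyond about 0.9 rad; raised, the hasp blocks the handle from returning to ON.
- gel_bottle: bystander: clear pump bottle, 72 mm across, 190 mm to the neck, 225 mm with its pump; stands on the table; origin at the centre of its underside
- soap_bottle: bystander: pale blue pump bottle, 60 mm across, 160 mm to the neck, 190 mm with its pump; stands on the table; origin at the centre of its underside
- wipes_stack: bystander: stack of white paper wipes 130 x 110 mm, 48 mm high; on the table; origin at the centre of its underside
- meter: bystander: violet hand-held meter lying on its back, 85 x 150 mm, 36 mm high; beside the unit's left side (+y of the unit); origin at the centre of its underside
- carton: bystander: brown carton 55 x 120 mm, 45 mm high; beside the unit's right side (-y of the unit); origin at the centre of its underside
- probe_case: bystander: white case 40 x 110 mm, 26 mm high, lying on the flat ledge behind the sloping panel; origin at the centre of its underside

How it is judged:
On the way, in this order (a step that is already met when the one before it is completed fails the run):
1. the handle is at OFF and has sprung back out (value of joint handle above 1.45 rad and value of joint handle_push below 0.003 m), for 0.2 s.
2. with the handle at OFF, the hasp is swung up (all of step 1 and value of joint hasp above 1.38 rad), for 0.2 s.
At the end, for the whole second after the job is handed in: The handle is at OFF (beyond 1.45 rad) and out (pushed in less than 3 mm); the hasp stands up square to the panel (beyond 1.38 rad) and at rest; each bystander is within 30 mm of where it stood (all of step 2 and velocity of joint hasp below 0.1 rad/s and distance of each of gel_bottle, soap_bottle, wipes_stack, meter, carton, probe_case from where it was at the start of the episode below 0.03 m); the robot touches nothing.
It fails at once if the handle is forced round without being pushed in (value of joint handle between 0.12 and 1.3 rad and value of joint handle_push below 0.007 m).
It fails at once if the hasp is swung up past 0.6 rad before the handle is off (value of joint hasp above 0.6 rad and value of joint handle below 1.4 rad).
It fails at once if a bystander is shoved away or knocked over (distance of any of gel_bottle, soap_bottle, wipes_stack, meter, carton, probe_case from where it was at the start of the episode above 0.05 m or angle between any of gel_bottle, soap_bottle, wipes_stack, meter, carton, probe_case's own z axis and vertical above 0.5 rad).
It also fails if it takes over 54 s, if anything falls off the work surface, if the arm or the gripper's body presses on something with over 40 N, if the wrist force passes 120 N, or if a joint passes its speed limit or range.

### The arm

A 7-joint arm with a two-finger parallel gripper is mounted at the origin on the work surface. World frame = base frame: x ahead of the robot, y to its left, z up, the work surface at z = 0. Lengths are in m, angles in rad, forces in N, time in s.
With the tool pointing down it reaches from about 0.425 to 0.875 m from the base axis. Payload 4.7 kg.
Tool frame: the origin (TCP) lies midway between the tips of the shut fingers; the grasp point (between the pads) lies 19 mm behind it (ctrl.grip_depth is the distance from the TCP to the grasp point, in m); z points along the fingers, y is the direction in which the jaws open and shut (so a half turn about z gives the same grasp; the last joint's range is limited). The gripper opens to 87 mm and grips with 3 to 60 N. Pads are 19 mm wide; open, the fingers measure 117 mm over their backs; the gripper's body (75 mm by 190 mm) begins 51 mm behind the grasp point.
Start: joints at [-1.248, 0.321, -0.07, 1.45, 0.023, 1.371, -0.057], TCP at [0.198, 0.619, 0.223] pointing down, gripper open.
Joint ranges: [-2.86, 2.86], [-0.3, 2.09], [-1.38, 1.24], [0.06, 2.45], [-1.56, 4.7], [0.09, 2.05], [-2.69, 2.69]. Speed limits (rad/s): [2.57, 2.57, 3.14, 3.14, 3.14, 3.14, 3.14].

### API

Orientations are given as a rotation vector (axis times angle).
In Python, from bench import ctrl gives the robot as it stands. The module is installed in compiled form; this text tells all that it offers.
- The arm moves only by the shell command python3 -m inch 'ROWS' [FORCE]. ROWS is JSON, a list of rows, each a list of 5 numbers: the opening, from -1 (shut) to 1 (fully open), so that 0 is half open, then the shift along the tool's x, y, z in mm, then the turn about the tool's z in rad. In form: [[fingers, tx, ty, tz, twist], ...]. A call has 1 to 5 rows; each row shifts and turns the pose as measured when the row begins, along the tool's axes as they then stand; what a row does not reach is not made up. A row lasts 1/8 s, in which the tool goes at most 62.5 mm and 10.7 degrees, less where a joint would pass 70% of its speed; a pose out of reach is approached as far as the arm can. A call is refused whole if a number of a shift passes 62.5 or a number of a turn 0.188, either way. A call with a gripper value outside its range is refused whole. The fingers move at their own pace and stop on an object; FORCE is the grip in N (left out, the last holds). Time passes only in rows, so rows that do not move let the fingers close. It gives the time, the measured TCP pose, the force and the opening at its end, in the units of the state.
- ctrl.get_state(): the state, without advancing time (a new reading comes with each control period).
- ctrl.get_image(name): name is "scene" or "side" or "wrist"; returns a dict with "color" (420x560x3 uint8, red, green, blue), "range_z" (420x560 float32, m along the optical axis (not along the pixel's ray), 0 where there is no reading), "K" (3x3 intrinsics, pixels), "distortion" ([k1, k2, p1, p2, k3] as OpenCV has them; the pictures are not rectified), "R" (3x3) and "t" (3): a world point X has camera coordinates R X + t. Camera axes: x right, y down, z forward; pixel columns grow to the right and rows downward; lengths in m; the calibration is good to about 2 mm. A picture is of the moment at which its call begins.
- ctrl.close_job(): hands the job in, once; it reports no verdict.
The state is a dict: "time": time; "joint_positions": joint angles; "qd": joint speeds; "joint_torque": joint torques, N m; "position": TCP position; "tool_rot": TCP orientation; "ft_force": force on the tool from outside, world axes, zero at the start; "torque": the same for the moment, N m; "grip_width": opening from 0.0 (shut) to 1.0 (fully open).
Only numpy, scipy, OpenCV 4.12 (cv2) and the standard library are available. Lean on these libraries where they do the work, as an engineer would, in place of code of your own. Each camera call takes 0.05 s, during which the arm holds its last target. There are 200 camera calls.

## Working session

There is one attempt and no reset: what is moved stays moved. The work goes in short steps, Python scripts to look and compute and a shell command to move; the robot and the scene stay as the last step left them, time stands still between calls to the robot, and variables do not carry over. Pictures are saved under pics/ and viewed, about 8 in all and at most 12, crops included, and the job is handed in when it is done.

```bash
mkdir -p pics; cat > h.py <<'E'
import numpy as np, cv2
from scipy.spatial.transform import Rotation as Ro
from bench import ctrl
def grab(n,fn):
    im=ctrl.get_image(n); cv2.imwrite(f'pics/{fn}.png',im['color'][:,:,::-1]); np.savez(f'pics/{fn}.npz',**im); return im
def world(im,u,v,z=None):
    p=cv2.undistortPoints(np.array([[[u,v]]],float),im['K'],np.array(im['distortion'])).ravel()
    d=im['range_z'][int(v)-1:int(v)+2,int(u)-1:int(u)+2]; d=np.median(d[d>0]) if z is None else z
    return im['R'].T@(np.array([p[0],p[1],1])*d-im['t'])
def proj(im,X):
    return cv2.projectPoints(np.array(X,float).reshape(-1,3),cv2.Rodrigues(im['R'])[0],im['t'],im['K'],np.array(im['distortion']))[0].reshape(-1,2)
def st():
    s=ctrl.get_state(); print('t',round(s['time'],2),'p',np.round(s['position'],4),'rot',np.round(s['tool_rot'],3),'F',np.round(s['ft_force'],1),'T',np.round(s['torque'],2),'g',round(s['grip_width'],3),'q',np.round(s['joint_positions'],2)); return s
E
python3 - <<'E'
from h import *
st()
a=grab('scene','a');b=grab('side','b')
cv2.imwrite('pics/a2.png',cv2.resize(a['color'][:,:,::-1],(800,600)))
for i in(a,b):print(-i['R'].T@i['t'],i['R'][2])
E
```

```text
t 0.0 p [0.1974 0.6187 0.2215] rot [-4.830e-01 -3.104e+00  3.000e-03] F [-0.9 -0.4  0.1] T [ 0.02 -0.01  0.08] g 0.999 q [-1.25  0.32 -0.07  1.45  0.02  1.37 -0.06]
[1.47803022 0.63176963 0.87714992] [-0.67869213 -0.45337009 -0.57778244]
[-0.29615045 -0.74315209  0.86073425] [ 0.62330407  0.53957888 -0.56599176]
```

View pics/a2.png

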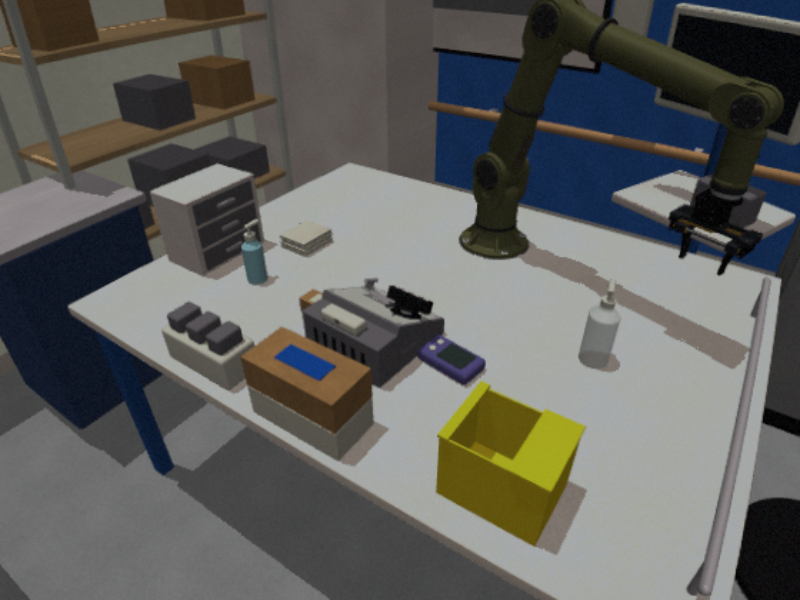

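View pics/b.png

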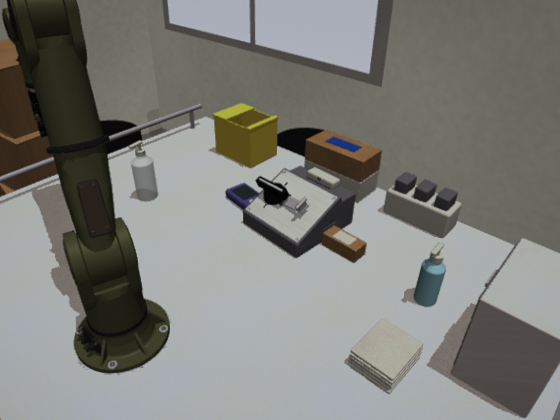

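The scene picture shows the unit at (375,320), with the gel bottle at (600,330), well away from it. In the side picture the panel is at about (290,205), the handle at (272,190) and the hasp at (298,205). I'll fit the panel from depth and enlarge that area.

```bash
python3 - <<'E'
from h import *
b=dict(np.load('pics/b.npz'))
c=b['color'][150:270,220:380,::-1]; cv2.imwrite('pics/b2.png',cv2.resize(c,(800,600),interpolation=cv2.INTER_CUBIC))
P=[];C=[]
for v in range(160,260):
  for u in range(235,360):
    if b['range_z'][v,u]>0: P.append(world(b,u,v,b['range_z'][v,u]));C.append((u,v))
P=np.array(P)
rng=np.random.default_rng(0);best=0
for _ in range(3000):
    p=P[rng.choice(len(P),3,False)];n=np.cross(p[1]-p[0],p[2]-p[0]);n/=np.linalg.norm(n)+1e-12
    n*=np.sign(n[2]) or 1
    if abs(n[2]-np.cos(np.radians(25)))>.04: continue
    m=abs((P-p[0])@n)<.004
    if m.sum()>best:best=m.sum();M=m
Q=P[M];c=Q.mean(0);n=np.linalg.svd(Q-c)[2][2];n*=np.sign(n[2])
print(best,n,np.degrees(np.arccos(n[2])),c)
x=np.array([-n[0],-n[1],0]);x=np.array([0,0,1])-n[2]*n;x/=np.linalg.norm(x);y=np.cross(n,x)
q=np.c_[(Q-c)@x,(Q-c)@y]; print('yaw',np.arctan2(x[1],x[0]),np.percentile(q,[1,3,50,97,99],axis=0))
r=cv2.minAreaRect((q*1000).astype(np.float32));print(r)
E
```

```text
3240 [-0.42230625  0.03376897  0.90582398] 25.065510384267135 [ 0.57988082 -0.03305995  0.0870349 ]
yaw -0.07979343432209718 [[-0.20521044 -0.10451605]
 [-0.0915821  -0.10065262]
 [-0.01064447 -0.00359376]
 [ 0.10646527  0.12480197]
 [ 0.11063174  0.13057762]]
((-38.16429138183594, 14.001922607421875), (244.19007873535156, 360.82666015625), 89.96757507324219)
```

View pics/b2.png

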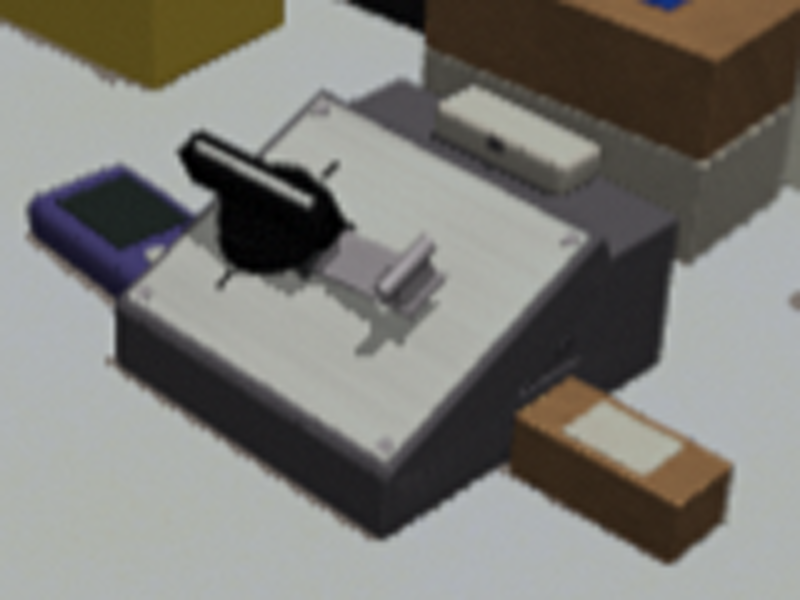

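The crop shows the panel corners at about (322,95), (120,300), (387,468) and (603,238). The handle bar lies along panel y and the hasp is flat. I'll fit the pose using the known 200x240 rectangle.

```bash
cat > fit.py <<'E'
from h import *
from scipy.optimize import least_squares
def frame(cx,cy,yaw,cz=.092):
    a=np.radians(25);z0=np.array([-np.sin(a),0,np.cos(a)]);x0=np.array([np.cos(a),0,np.sin(a)])
    Rz=Ro.from_euler('z',yaw).as_matrix();return np.c_[Rz@x0,Rz@[0,1,0],Rz@z0],np.array([cx,cy,cz])
E
python3 - <<'E'
from fit import *
b=dict(np.load('pics/b.npz'))
px=np.array([[322,95],[120,300],[387,468],[603,238]])/5+[220,150]-.4
loc=np.array([[.1,.12,0],[-.1,.12,0],[-.1,-.12,0],[.1,-.12,0]])
f=lambda p:(proj(b,(frame(*p)[0]@loc.T).T+frame(*p)[1])-px).ravel()
for L in (3,4):
  s=least_squares(lambda p:f(p),[.58,-.03,-.08,.092][:L]);print(L,s.x,s.fun.round(1))
  if L==3:p=s.x
R,c=frame(*p);np.savez('panel.npz',R=R,c=c)
im=b['color'][:,:,::-1].copy()
H=c+R@[0,.065,.036];G=c+R@[0,.02-.084,.027]
print('grip',H,'hasp',G,'px',proj(b,[H,G]))
S=ctrl.get_state();T=Ro.from_rotvec(S['tool_rot']).as_matrix();print(T,'\n',R)
a=dict(np.load('pics/a.npz'));print('a',proj(a,(R@loc.T).T+c)*800/560,'meanwhile H',proj(a,[H])*800/560)
cv2.imwrite('pics/a3.png',cv2.resize(a['color'][180:285,200:340,::-1],(800,600),interpolation=cv2.INTER_CUBIC))
print((proj(a,(R@loc.T).T+c)-[200,180])*5.714)
E
```

```text
3 [ 0.59379388 -0.0197444  -0.08646865] [ 0.4 -1.8 -1.2 -0.3 -0.   1.8  0.8 -0.8]
4 [ 0.62257223  0.00329596 -0.07925459  0.0660572 ] [ 0.3 -0.4  0.3  0.1  0.2  0.7 -0.7 -0.4]
grip [0.58424992 0.04632667 0.12462708] hasp [ 0.57689872 -0.08251985  0.11647031] px [[272.09225453 187.38814235]
 [303.1601589  206.62689105]]
[[-9.52717843e-01  3.03856078e-01 -4.42018886e-04]
 [ 3.03856383e-01  9.52716301e-01 -1.71701714e-03]
 [-1.00607497e-04 -1.77014313e-03 -9.99998428e-01]] 
 [[ 0.90292174  0.08636094 -0.42103932]
 [-0.07826959  0.99626391  0.03649771]
 [ 0.42261826  0.          0.90630779]]
a [[397.66424578 325.84011927]
 [443.26932719 317.69616196]
 [371.91555385 284.80453287]
 [321.80525809 288.14074351]] meanwhile H [[407.77464419 299.05614846]]
[[447.77745029 274.77530904]
 [630.18865489 242.20110859]
 [344.78783227 110.64117058]
 [144.35667132 123.98534589]]
```

View pics/a3.png

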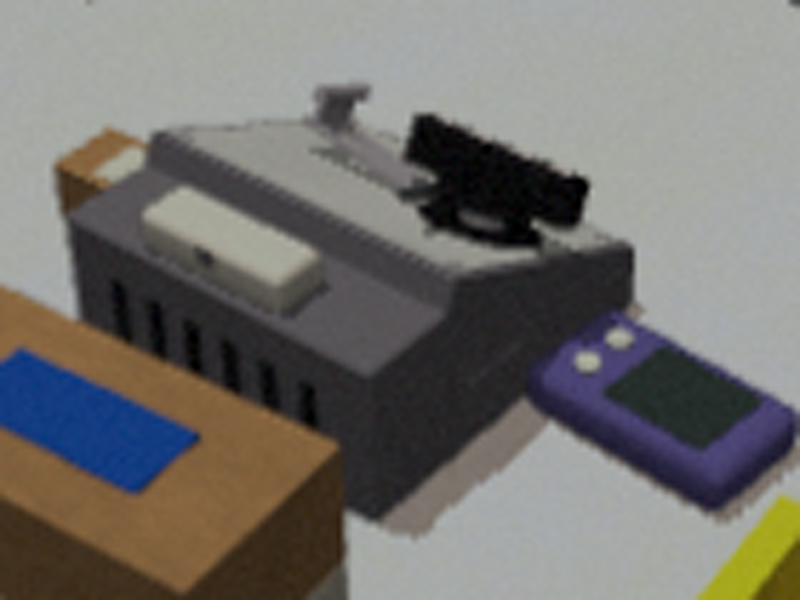

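The fit agrees with the scene camera to within about 3 mm. The tool can only stay vertical, so I'll raise it, travel to above the handle and look with the wrist camera.

```bash
python3 -m inch '[[1,0,0,-60,0],[1,-45,-36,0,0.1],[1,-45,-36,0,0],[1,-45,-36,0,0],[1,-45,-36,0,0]]'; python3 - <<'E'
from h import *
st()
E
```

```text
time: 0.72
position: [0.3093, 0.4157, 0.28]
tool_rot: [-0.627, -3.076, 0.01]
ft_force: [1.2, 0.2, 1.2]
grip_width: 1.002
t 0.72 p [0.3093 0.4157 0.28  ] rot [-0.627 -3.076  0.01 ] F [1.2 0.2 1.2] T [-0.01 -0.04 -0.01] g 1.002 q [-1.04  0.02  0.06  1.68 -0.    1.44  0.19]
```

```bash
cat >> fit.py <<'E'
def goto(X,yaw=None):
    "shift in tool axes (mm) and twist to bring TCP to X with tool y at world yaw (mod pi)"
    s=st();T=Ro.from_rotvec(s['tool_rot']).as_matrix()
    d=T.T@(np.array(X)-s['position'])*1000
    tw=None
    if yaw is not None:
        cur=np.arctan2(T[1,1],T[0,1]);tw=-((yaw-cur+np.pi/2)%np.pi-np.pi/2)
    print('shift',d.round(1),'twist',tw,'tilt',T[:,2].round(4))
def panel():
    z=np.load('panel.npz');return z['R'],z['c']
E
python3 - <<'E'
from fit import *
R,c=panel();H=c+R@[0,.065,.036];print(H);goto(H+[0,0,.15],-.0865)
E
```

```text
[0.58424992 0.04632667 0.12462708]
t 0.72 p [0.3093 0.4157 0.28  ] rot [-0.627 -3.076  0.01 ] F [1.2 0.2 1.2] T [-0.01 -0.04 -0.01] g 1.002 q [-1.04  0.02  0.06  1.68 -0.    1.44  0.19]
shift [-397.6 -232.2    6.6] twist 1.2549237208505621 tilt [-0.0033 -0.0057 -1.    ]
```

```bash
python3 -m inch '[[1,-53,-31,0,0],[1,-53,-31,0,0],[1,-53,-31,0,0],[1,-53,-31,0,0],[1,-53,-31,0,0]]' >/dev/null; python3 -m inch '[[1,-53,-31,0,0],[1,-40,-23,0,0],[1,0,0,0,0.18],[1,0,0,0,0.18],[1,0,0,0,0.18]]'>/dev/null;python3 -m inch '[[1,0,0,0,0.18],[1,0,0,0,0.18],[1,0,0,0,0.18],[1,0,0,0,0.18]]'>/dev/null; python3 - <<'E'
from fit import *
R,c=panel();H=c+R@[0,.065,.036];goto(H+[0,0,.15],-.0865)
w=grab('wrist','w1')
loc=np.array([[.1,.12,0],[-.1,.12,0],[-.1,-.12,0],[.1,-.12,0],[.06,.065,.052],[0,.065,.052],[0,.02,.005],[0,-.064,.033]])
print(proj(w,(R@loc.T).T+c).round(0))
E
```

```text
t 2.48 p [0.5592 0.0664 0.2757] rot [ 2.369  2.062 -0.021] F [-0.7  0.   0.1] T [-0.08  0.03 -0.03] g 0.999 q [-0.69  0.13  0.57  1.6  -0.06  1.45 -0.25]
shift [-16.5  27.6   1. ] twist -0.05189924122791245 tilt [-0.01   -0.0093 -0.9999]
[[435. 147.]
 [229. 147.]
 [246. 342.]
 [417. 386.]
 [372. 226.]
 [301. 219.]
 [319. 248.]
 [312. 336.]]
```

View pics/w1.png

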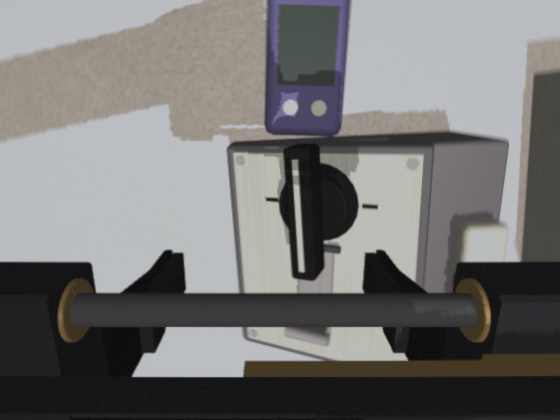

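```bash
python3 - <<'E'
from fit import *
w=dict(np.load('pics/w1.npz'));R,c=panel()
im=cv2.resize(w['color'][130:330,215:445,::-1],None,fx=3.4,fy=3,interpolation=cv2.INTER_CUBIC)
ang=lambda x,y,z:(x,y,z)
pts={'bar':[[.012,.125,.052],[-.012,.125,.052],[-.012,.005,.052],[.012,.005,.052]],'panel':[[.1,.12,0],[-.1,.12,0],[-.1,-.12,0],[.1,-.12,0]],'disc':[[.034*np.cos(t),.065+.034*np.sin(t),.021] for t in np.linspace(0,6.28,30)]}
for k,p in pts.items():
    q=(proj(w,(R@np.array(p).T).T+c)-[215,130])*[3.4,3]
    cv2.polylines(im,[q.round().astype(int).reshape(-1,1,2)],True,(0,0,255) if k!='disc' else (0,255,0),1)
cv2.imwrite('pics/w1c.png',im);print(im.shape,-w['R'].T@w['t'])
E
```

```text
(600, 782, 3) [0.5704828  0.14342899 0.43637018]
```

View pics/w1c.png

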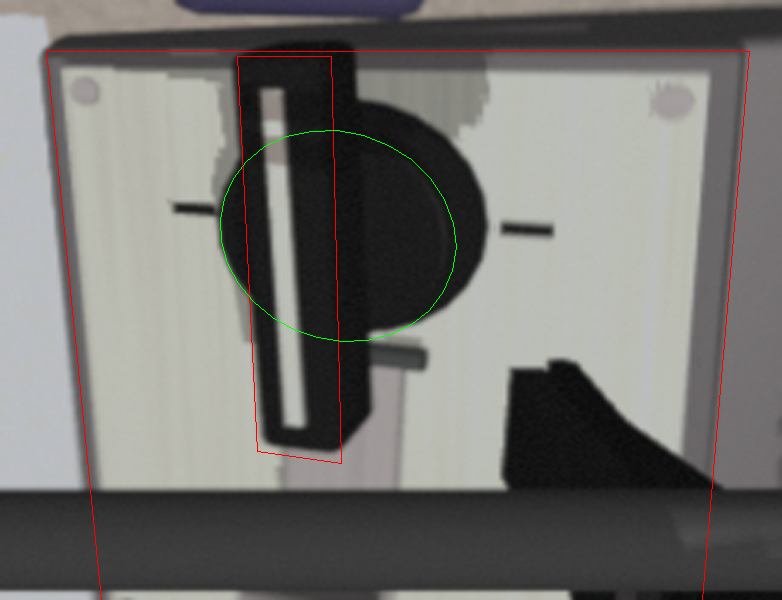

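The panel rim outline agrees, but the handle seems several mm off from my prediction. I'll measure it from the wrist depth in panel coordinates.

```bash
cat > meas.py <<'E'
from fit import *
def cloud(im):
    v,u=np.mgrid[0:420,0:560];d=im['range_z'].ravel();m=d>0
    p=cv2.undistortPoints(np.c_[u.ravel(),v.ravel()].astype(float)[:,None],im['K'],np.array(im['distortion'])).reshape(-1,2)
    X=np.c_[p,np.ones(len(p))]*d[:,None];R,c=panel()
    return (((X-im['t'])@im['R']-c)@R*1000)[m]
E
python3 - <<'E'
from meas import *
for f in('w1','b','a'):
    Q=cloud(dict(np.load(f'pics/{f}.npz')))
    k=(abs(Q[:,0])<85)&(abs(Q[:,1])<105)&(abs(Q[:,2])<14);z=Q[k];A=np.c_[z[:,:2],np.ones(len(z))]
    for _ in range(5):
        s=np.linalg.lstsq(A,z[:,2],rcond=None)[0];r=abs(z[:,2]-A@s);g=r<3;A=A[g];z=z[g]
    print(f,'plane slopes,off',s.round(4),len(z))
    def box(lo,hi,x=80,y0=-20,y1=150):
        h=Q[:,2]-s[2]-Q[:,:2]@s[:2];m=(h>lo)&(h<hi)&(abs(Q[:,0])<x)&(Q[:,1]>y0)&(Q[:,1]<y1);q=Q[m]
        if len(q)>8: print(lo,hi,len(q),cv2.minAreaRect(q[:,:2].astype(np.float32)),np.percentile(q[:,:2],[3,50,97],axis=0).round(1).tolist())
    box(46,58);box(12,26,y0=15);box(18,40,y0=-90,y1=-40,x=40)
E
```

```text
w1 plane slopes,off [-0.0009  0.0051  0.8174] 15647
46 58 3489 ((-1.2237911224365234, 67.42561340332031), (23.59084129333496, 119.29169464111328), 2.0754711627960205) [[-12.2, 13.0], [0.1, 72.7], [10.4, 124.0]]
12 26 1639 ((1.5915460586547852, 74.3268051147461), (98.65169525146484, 66.96456146240234), 65.64192962646484) [[-32.2, 41.1], [15.6, 69.1], [30.2, 97.6]]
18 40 144 ((6.600386619567871, -53.725624084472656), (16.506587982177734, 31.651988983154297), 61.2591552734375) [[-7.1, -63.3], [10.5, -55.9], [20.7, -51.4]]
b plane slopes,off [-0.0031  0.0066  1.3456] 1918
46 58 226 ((-0.7832412719726562, 63.69306945800781), (25.63849449157715, 117.95598602294922), 2.7138309478759766) [[-12.3, 5.9], [-1.9, 59.5], [10.4, 118.8]]
12 26 126 ((-4.700612545013428, 66.74962615966797), (68.2439956665039, 72.81838989257812), 54.086830139160156) [[-32.3, 36.1], [-17.5, 63.9], [30.2, 95.2]]
18 40 70 ((-2.8492908477783203, -62.50213623046875), (16.523183822631836, 38.77260971069336), 84.57425689697266) [[-16.8, -70.1], [-2.3, -63.3], [14.5, -58.0]]
a plane slopes,off [-0.013   0.0116  1.294 ] 483
46 58 84 ((3.834329605102539, 70.06442260742188), (26.098596572875977, 115.03659057617188), 4.08977746963501) [[-6.4, 14.6], [8.1, 69.6], [16.2, 125.7]]
12 26 102 ((18.72292709350586, 75.32476043701172), (36.51184844970703, 116.02925109863281), 8.151371955871582) [[5.2, 27.8], [13.6, 76.6], [35.0, 127.6]]
18 40 44 ((3.648946762084961, -53.62044906616211), (20.71931266784668, 40.31904602050781), 79.46186065673828) [[-15.7, -64.4], [7.8, -54.3], [21.8, -47.2]]
```

```bash
python3 - <<'E'
from fit import *
R,c=panel();h=c+R@[-.0008,.066,.001];R2,_=frame(0,0,-.046);c2=h-R2@[0,.065,0];print(c2)
np.savez('panel.npz',R=R2,c=c2);R,c=R2,c2
H=c+R@[0,.065,.036];print('H',H,'n',R[:,2]);goto(H+[0,0,.06],-.046)
E
```

```text
[ 0.59536138 -0.01882311  0.09256821]
H [0.58315216 0.04680774 0.12519529] n [-0.42217121  0.01943358  0.90630779]
t 2.52 p [0.5592 0.0665 0.2757] rot [ 2.375  2.056 -0.021] F [-0.7  0.2  0.4] T [-0.12  0.02 -0.01] g 1.002 q [-0.69  0.13  0.57  1.6  -0.06  1.45 -0.25]
shift [-15.1  27.3  90.4] twist -0.09799026865700289 tilt [-0.01   -0.0093 -0.9999]
```

```bash
python3 -m inch '[[0.5,-8,14,45,-0.1],[0.5,-8,13,45,0]]' 10>/dev/null; python3 - <<'E'
from fit import *
R,c=panel();H=c+R@[0,.065,.036];goto(H+[-.003,0,.003],-.046)
E
```

```text
time: 2.78
position: [0.5865, 0.0489, 0.1872]
tool_rot: [2.255, 2.183, -0.009]
ft_force: [-0.1, 0.7, -0.2]
grip_width: 0.851
t 2.77 p [0.5865 0.0489 0.1872] rot [ 2.255  2.183 -0.009] F [-0.1  0.7 -0.2] T [-0.07  0.08  0.01] g 0.851 q [-0.63  0.23  0.58  1.67 -0.13  1.28 -0.06]
shift [-2.  -6.1 59.1] twist 0.013710924045237327 tilt [-0.0024 -0.0059 -1.    ]
```

```bash
python3 -m inch '[[0.5,-2,-6,30,0.014],[0.5,0,0,28,0],[0.5,0,0,0,0]]' 10; python3 -m inch '[[-1,0,0,0,0],[-1,0,0,0,0],[-1,0,0,0,0],[-1,0,0,0,0]]' 10; python3 - <<'E'
from fit import *
R,c=panel();H=c+R@[0,.065,.036];goto(H+[-.003,0,.003],-.046)
im=grab('side','b3');cv2.imwrite('pics/b3c.png',cv2.resize(im['color'][130:250,220:380,::-1],(800,600),interpolation=cv2.INTER_CUBIC))
E
```

```text
time: 3.15
position: [0.5775, 0.0451, 0.1237]
tool_rot: [-2.265, -2.176, 0.021]
ft_force: [-4.0, -0.4, 2.8]
grip_width: 0.751
time: 3.65
position: [0.5794, 0.0456, 0.127]
tool_rot: [2.262, 2.178, -0.014]
ft_force: [0.6, 0.2, -0.3]
grip_width: 0.385
t 3.65 p [0.5794 0.0456 0.127 ] rot [ 2.262  2.178 -0.014] F [ 0.6  0.2 -0.3] T [-0.03 -0.05  0.01] g 0.385 q [-0.62  0.27  0.57  1.76 -0.15  1.16 -0.04]
shift [ 1.2  0.7 -1.2] twist 0.008513627583073946 tilt [-0.0053 -0.0072 -1.    ]
```

View pics/b3c.png

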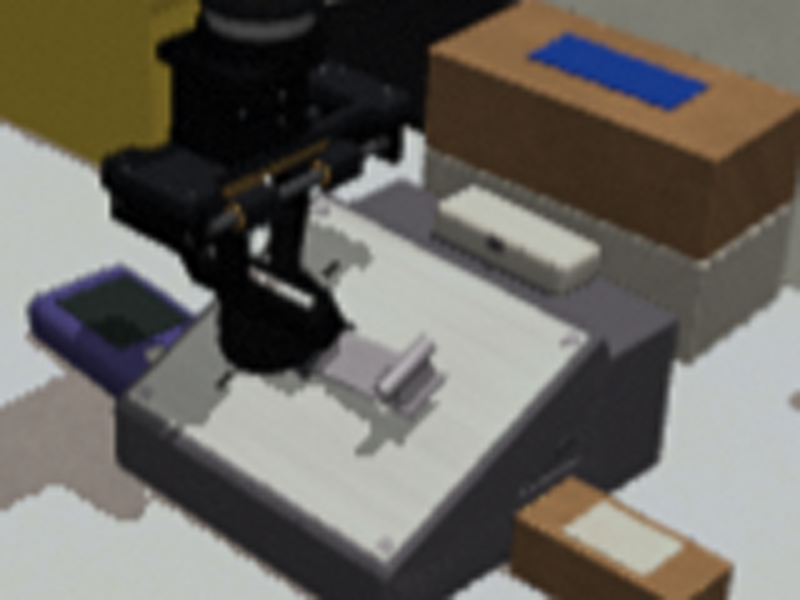

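The side picture shows the fingers either side of the bar at about (270,270), with the hasp still flat. I'll grip harder and push along the handle's axis.

```bash
python3 -m inch '[[-1,0,0,0,0],[-1,0,0,0,0]]' 25; python3 -m inch '[[-1,0,2.5,5.5,0],[-1,0,2.5,5.5,0],[-1,0,2.5,5.5,0]]' 25; python3 -m inch '[[-1,0,2.5,5.5,0],[-1,0,2.5,5.5,0]]'; python3 - <<'E'
from fit import *
R,c=panel();H=c+R@[0,.065,.036];goto(H,-.046);print((ctrl.get_state()['position']-[.5794,.0456,.127])@R)
E
```

```text
time: 3.95
position: [0.5808, 0.0455, 0.1273]
tool_rot: [2.26, 2.176, -0.01]
ft_force: [0.9, 1.4, -0.9]
grip_width: 0.321
time: 4.32
position: [0.5863, 0.0454, 0.1156]
tool_rot: [-2.261, -2.178, 0.014]
ft_force: [-18.5, -1.6, 40.6]
grip_width: 0.325
time: 4.58
position: [0.5866, 0.0451, 0.1157]
tool_rot: [-2.252, -2.168, 0.021]
ft_force: [-20.8, -0.1, 40.0]
grip_width: 0.325
t 4.58 p [0.5866 0.0451 0.1157] rot [-2.252 -2.168  0.021] F [-20.8  -0.1  40. ] T [-0.3   4.75 -0.04] g 0.325 q [-0.59  0.31  0.57  1.74 -0.18  1.16 -0.01]
shift [ 1.5 -3.7 -9.4] twist 0.007997048692815811 tilt [-0.0202  0.0019 -0.9998]
[ 0.00180694 -0.00013135 -0.01326698]
```

```bash
python3 -m inch '[[-1,0,1,3,-0.1],[-1,0,1,3,-0.18]]' 30; python3 -m inch '[[-1,-0.3,1,2.5,-0.18],[-1,-0.5,1,2.5,-0.18]]'; python3 - <<'E'
from fit import *
R,c=panel();H=c+R@[0,.065,.036];goto(H,-.046);print((ctrl.get_state()['position']-[.5794,.0456,.127])@R)
E
```

```text
time: 4.82
position: [0.5868, 0.045, 0.1165]
tool_rot: [-1.916, -2.461, 0.016]
ft_force: [-7.5, -0.0, 17.1]
grip_width: 0.318
time: 5.08
position: [0.5873, 0.0453, 0.1167]
tool_rot: [-1.427, -2.767, 0.007]
ft_force: [-9.5, 0.7, 16.4]
grip_width: 0.309
t 5.08 p [0.5873 0.0453 0.1167] rot [-1.427 -2.767  0.007] F [-9.5  0.7 16.4] T [-0.2   1.8  -0.25] g 0.309 q [-0.5   0.3   0.46  1.73 -0.16  1.17  0.62]
shift [ 3.9 -2.7 -8.3] twist 0.6648349566987409 tilt [-0.0275  0.0092 -0.9996]
[ 2.87219674e-03  4.71903847e-05 -1.26539023e-02]
```

```bash
python3 -m inch '[[-1,-0.7,0.7,2.5,-0.18],[-1,-0.8,0.5,2.5,-0.18],[-1,-0.9,0.4,2.5,-0.18]]'; python3 -m inch '[[-1,-0.9,0.2,2,-0.18],[-1,-0.9,0,2,-0.18]]'; python3 - <<'E'
from fit import *
R,c=panel();H=c+R@[0,.065,.036];goto(H,-.046);print((ctrl.get_state()['position']-[.5794,.0456,.127])@R)
E
```

```text
time: 5.45
position: [0.5881, 0.0459, 0.1167]
tool_rot: [-0.61, -3.047, -0.012]
ft_force: [-5.6, 1.1, 13.1]
grip_width: 0.287
time: 5.7
position: [0.5887, 0.0466, 0.1159]
tool_rot: [-0.036, -3.107, -0.026]
ft_force: [-4.6, -1.1, 8.9]
grip_width: 0.276
t 5.7 p [0.5887 0.0466 0.1159] rot [-0.036 -3.107 -0.026] F [-4.6 -1.1  8.9] T [-0.37  0.83 -0.24] g 0.276 q [-0.39  0.3   0.33  1.72 -0.12  1.18  1.53]
shift [ 5.9  0.3 -9.1] twist -1.548545428072492 tilt [-0.034   0.0171 -0.9993]
[ 0.00372565  0.00137871 -0.01394521]
```

```bash
python3 -m inch '[[-1,-0.5,0,1,-0.06],[-1,0,0,-3,0],[-1,0,0,-3,0]]'; python3 -m inch '[[0,0,0,-4,0],[0,0,0,-15,0],[0,0,0,-40,0],[0,0,0,-50,0]]'; python3 - <<'E'
from meas import *
R,c=panel();H=c+R@[0,.065,.036];goto(H,-.046+1.5708)
im=grab('side','b4');Q=cloud(im)
h=Q[:,2];
for lo,hi in((30,38),(38,46),(46,60)):
  m=(h>lo)&(h<hi)&(abs(Q[:,0])<80)&(Q[:,1]>40)&(Q[:,1]<110);print(lo,hi,m.sum(),cv2.minAreaRect(Q[m][:,:2].astype(np.float32)) if m.sum()>5 else '')
m=(h>30)&(h<65)&(abs(Q[:,0])<80)&(abs(Q[:,1]-65)<16);print('top',np.percentile(h[m],[50,80,90]))
cv2.imwrite('pics/b4c.png',cv2.resize(im['color'][130:250,220:380,::-1],(800,600),interpolation=cv2.INTER_CUBIC))
E
```

```text
time: 6.08
position: [0.5856, 0.0467, 0.1232]
tool_rot: [0.055, -3.098, -0.032]
ft_force: [-5.2, 0.2, 4.4]
grip_width: 0.277
time: 6.58
position: [0.5872, 0.0445, 0.2315]
tool_rot: [0.055, -3.088, -0.03]
ft_force: [1.0, 0.2, -0.1]
grip_width: 0.493
t 6.58 p [0.5872 0.0445 0.2315] rot [ 0.055 -3.088 -0.03 ] F [ 1.   0.2 -0.1] T [ 0.01 -0.16 -0.02] g 0.493 q [-0.39  0.23  0.33  1.56 -0.1   1.41  1.56]
shift [ -1.6   0.3 106.4] twist 0.08135906163290274 tilt [-0.0533  0.0184 -0.9984]
30 38 66 ((-2.8624000549316406, 53.81327438354492), (19.75949478149414, 115.7605972290039), 80.83258819580078)
38 46 65 ((-1.8636436462402344, 56.20616149902344), (16.83236312866211, 119.71333312988281), 86.29840850830078)
46 60 247 ((-0.6455497741699219, 63.639854431152344), (118.57064819335938, 27.98640251159668), 0.869905948638916)
top [49.7139449  52.62464171 53.60010171]
```

View pics/b4c.png

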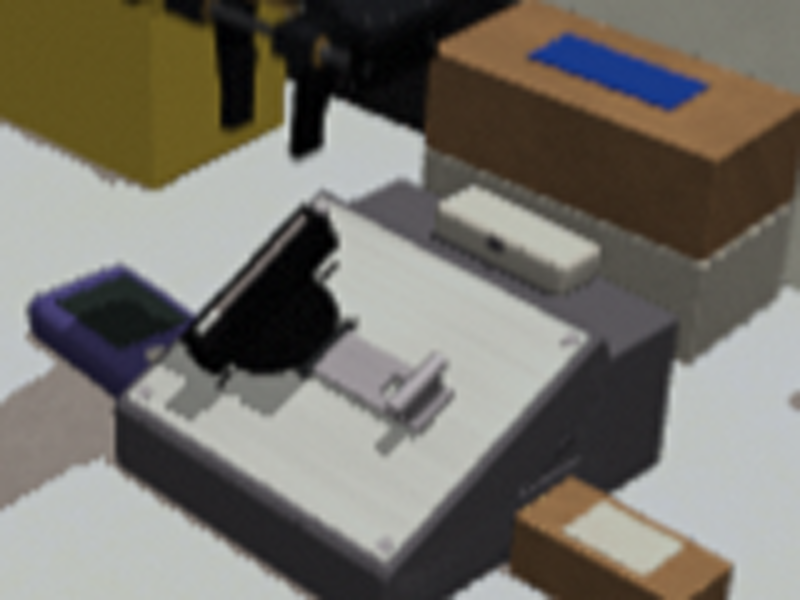

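The handle is at OFF and out: the bar lies along panel x and its top is about 52–53 mm above the panel. Next is the hasp.

```bash
python3 - <<'E'
from fit import *
R,c=panel();G=c+R@[0,-.064,.027];print(G);goto(G+[0,0,.11],-.046)
E
```

```text
[ 0.58101979 -0.0822307   0.11703852]
t 6.62 p [0.5911 0.0445 0.2397] rot [ 0.056 -3.1   -0.033] F [ 2.9 -0.3  5.2] T [ 0.01 -0.24 -0.03] g 0.495 q [-0.39  0.23  0.33  1.55 -0.1   1.42  1.56]
shift [  14.1 -126.6   10.4] twist -1.489410389342126 tilt [-0.0414  0.0204 -0.9989]
```

```bash
python3 -m inch '[[1,7,-55,5,0],[1,7,-55,5,0],[1,0,-16,0,0],[1,0,0,0,0.18],[1,0,0,0,0.18]]'>/dev/null; python3 -m inch '[[1,0,0,0,0.18],[1,0,0,0,0.18],[1,0,0,0,0.18],[1,0,0,0,0.18],[1,0,0,0,0.18]]'>/dev/null; python3 -m inch '[[1,0,0,0,0.18],[1,0,0,0,0.18],[1,0,0,0,0]]'; python3 - <<'E'
from meas import *
R,c=panel();G=c+R@[0,-.064,.027];goto(G+[0,0,.11],-.046)
w=grab('wrist','w2');Q=cloud(w);h=Q[:,2]
for lo,hi in((24,38),(28,38)):
  m=(h>lo)&(h<hi)&(abs(Q[:,0])<45)&(Q[:,1]<-40)&(Q[:,1]>-95);print(m.sum(),cv2.minAreaRect(Q[m][:,:2].astype(np.float32)) if m.sum()>5 else '',np.percentile(Q[m],[2,50,98],axis=0).round(1))
print(proj(w,[c+R@[x,-.064,.033] for x in(-.022,0,.022)]))
E
```

```text
time: 8.25
position: [0.5882, -0.0786, 0.2364]
tool_rot: [-2.255, -2.137, 0.005]
ft_force: [0.0, -0.1, 0.1]
grip_width: 0.999
t 8.25 p [ 0.5882 -0.0786  0.2364] rot [-2.255 -2.137  0.005] F [ 0.  -0.1  0.1] T [-0.12  0.05  0.04] g 0.999 q [-0.4   0.24  0.59  1.57 -0.15  1.4   0.16]
shift [-4.2 -6.7  9.5] twist -0.007338680979527723 tilt [-0.0261  0.0226 -0.9994]
771 ((-4.864471435546875, -61.739768981933594), (12.131150245666504, 45.28105926513672), 86.39295196533203) [[-25.4 -67.4  26.7]
 [ -1.7 -60.9  33.6]
 [ 17.2 -56.2  35.6]]
744 ((-4.939081192016602, -61.73506546020508), (12.131150245666504, 45.13154983520508), 86.39295196533203) [[-25.4 -67.4  28.9]
 [ -2.6 -60.8  33.7]
 [ 17.2 -56.2  35.6]]
[[242.98205381 213.86886717]
 [266.8529779  216.89385419]
 [292.36677813 220.12646755]]
```

View pics/w2.png

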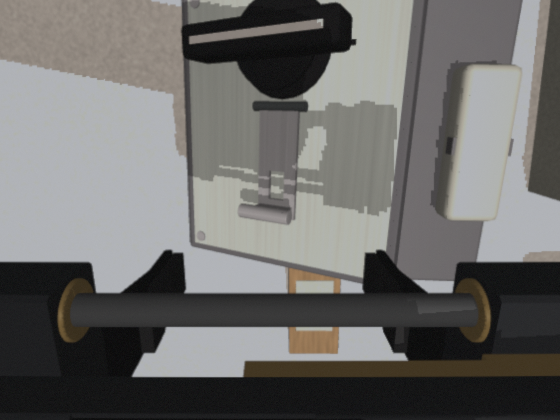

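The wrist picture shows the hasp grip at (265,213), and its depth puts it about 5 mm further down the slope than predicted. That agrees with the yaw of -0.085 from the corner fit, so I'll update the frame.

```bash
python3 - <<'E'
from fit import *
R,c=panel();h=c+R@[0,.066,0];R2,_=frame(0,0,-.085);c2=h-R2@[0,.065,0];np.savez('panel.npz',R=R2,c=c2);R,c=R2,c2
G=c+R@[0,-.064,.027];print(G);goto(G+[0,0,.04],-.085);print(R)
E
```

```text
[ 0.57607501 -0.08045845  0.11703852]
t 8.3 p [ 0.5882 -0.0785  0.2365] rot [-2.254 -2.139  0.005] F [-0.2 -0.2  0.1] T [-0.08 -0.04 -0.  ] g 1.002 q [-0.4   0.24  0.59  1.57 -0.15  1.4   0.16]
shift [-4.3 -9.9 79.7] twist 0.032990174405781225 tilt [-0.026   0.0226 -0.9994]
[[ 0.90303572  0.08489768 -0.42109247]
 [-0.07694343  0.99638967  0.03587931]
 [ 0.42261826  0.          0.90630779]]
```

```bash
python3 -m inch '[[0.22,-2,-5,40,0.033],[0.22,-2,-5,35,0],[0.22,0,0,0,0]]' 10; python3 - <<'E'
from fit import *
R,c=panel();G=c+R@[0,-.064,.027];goto(G+[0,0,-.008],-.085)
E
```

```text
time: 8.68
position: [0.5772, -0.0791, 0.1613]
tool_rot: [-2.279, -2.114, 0.002]
ft_force: [0.2, 0.6, 0.0]
grip_width: 0.745
t 8.68 p [ 0.5772 -0.0791  0.1613] rot [-2.279e+00 -2.114e+00  2.000e-03] F [0.2 0.6 0. ] T [-0.08 -0.04 -0.01] g 0.745 q [-0.4   0.26  0.59  1.7  -0.17  1.25  0.16]
shift [-2.5  0.3 52.2] twist 0.010330145547366554 tilt [-0.0233  0.023  -0.9995]
```

```bash
python3 -m inch '[[0.22,-2.5,0,25,0],[0.22,0,0,20,0],[0.22,0,0,5,0],[0.22,0,0,0,0]]'; python3 -m inch '[[-1,0,0,0,0],[-1,0,0,0,0],[-1,0,0,0,0]]' 15; python3 - <<'E'
from fit import *
R,c=panel();G=c+R@[0,-.064,.027];goto(G+[0,0,-.008],-.085)
im=grab('side','b5');cv2.imwrite('pics/b5c.png',cv2.resize(im['color'][160:250,240:360,::-1],(800,600),interpolation=cv2.INTER_CUBIC))
E
```

```text
time: 9.18
position: [0.5804, -0.08, 0.1151]
tool_rot: [-2.277, -2.125, -0.008]
ft_force: [0.2, 0.4, -0.3]
grip_width: 0.615
time: 9.55
position: [0.5824, -0.0801, 0.1174]
tool_rot: [-2.278, -2.128, -0.013]
ft_force: [2.3, -0.1, -0.4]
grip_width: 0.367
t 9.55 p [ 0.5824 -0.0801  0.1174] rot [-2.278 -2.128 -0.013] F [ 2.3 -0.1 -0.4] T [-0.11 -0.03 -0.02] g 0.367 q [-0.38  0.3   0.58  1.75 -0.2   1.16  0.19]
shift [-1.  -6.2  8.4] twist 0.016882095849487966 tilt [-0.0104  0.0233 -0.9997]
```

View pics/b5c.png

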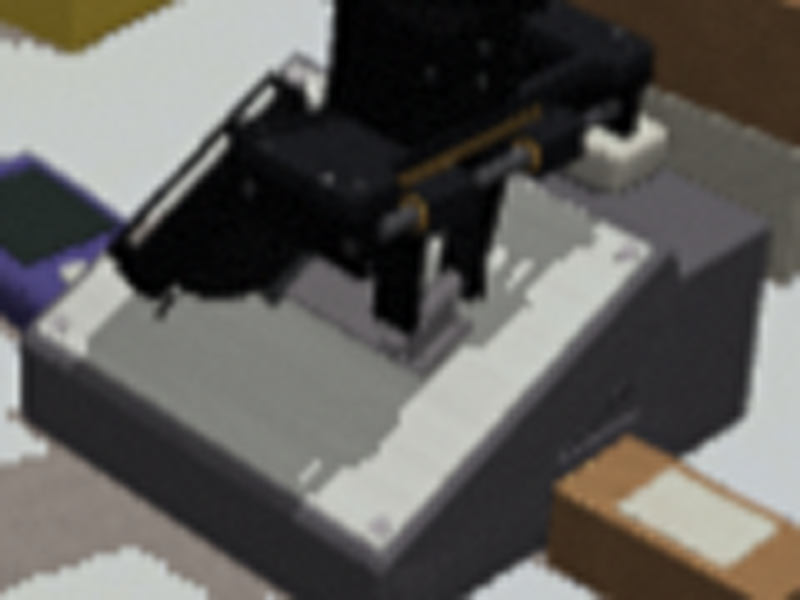

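The opening is only 32 mm and the tip stands about 8 mm too high, so the downhill finger rode up onto the bar. I'll open, realign lower and grip again.

```bash
python3 -m inch '[[0.22,0,0,-8,0],[0.22,0,0,-4,0],[0.22,-1,-6,0,0.017],[0.22,0,0,0,0]]' 10; python3 - <<'E'
from fit import *
R,c=panel();G=c+R@[0,-.064,.027];goto(G+[-.001,0,-.009],-.085)
E
```

```text
time: 10.1
position: [0.5757, -0.0811, 0.1307]
tool_rot: [-2.297, -2.107, -0.012]
ft_force: [-0.3, 0.3, -0.4]
grip_width: 0.602
t 10.1 p [ 0.5757 -0.0811  0.1307] rot [-2.297 -2.107 -0.012] F [-0.3  0.3 -0.4] T [-0.07  0.06  0.05] g 0.602 q [-0.39  0.28  0.58  1.75 -0.19  1.18  0.16]
shift [ 0.1 -0.4 22.6] twist -0.0014340683829934253 tilt [-0.0111  0.0234 -0.9997]
```

```bash
python3 -m inch '[[0.22,0,-1,12,0],[0.22,0,-1,10,0],[0.22,0,0,0,0]]' 10; python3 - <<'E'
from fit import *
R,c=panel();G=c+R@[0,-.064,.027];goto(G+[-.001,0,-.009],-.085)
E
```

```text
time: 10.48
position: [0.5731, -0.0803, 0.1068]
tool_rot: [-2.297, -2.107, -0.012]
ft_force: [-0.1, -1.1, 0.4]
grip_width: 0.609
t 10.47 p [ 0.5731 -0.0803  0.1068] rot [-2.297 -2.107 -0.012] F [-0.1 -1.1  0.4] T [-0.18 -0.06  0.04] g 0.609 q [-0.39  0.29  0.58  1.78 -0.2   1.14  0.17]
shift [ 0.   1.9 -1.3] twist -0.0012972017158412452 tilt [-0.0112  0.0234 -0.9997]
```

```bash
python3 -m inch '[[-1,0,1,0,0],[-1,0,0,0,0],[-1,0,0,0,0],[-1,0,0,0,0]]' 12; python3 -m inch '[[-1,0,0,0,0],[-1,0,0,0,0]]' 30; python3 - <<'E'
from fit import *
R,c=panel();G=c+R@[0,-.064,.027];goto(G,-.085);print((ctrl.get_state()['position']-c)@R)
E
```

```text
time: 10.98
position: [0.5769, -0.0805, 0.1076]
tool_rot: [-2.3, -2.11, -0.017]
ft_force: [2.0, -0.1, -0.4]
grip_width: 0.488
time: 11.22
position: [0.5769, -0.0805, 0.1076]
tool_rot: [-2.3, -2.11, -0.017]
ft_force: [1.8, 0.6, -0.8]
grip_width: 0.476
t 11.22 p [ 0.5769 -0.0805  0.1076] rot [-2.3   -2.11  -0.017] F [ 1.8  0.6 -0.8] T [-0.18 -0.36  0.  ] g 0.476 q [-0.38  0.3   0.58  1.77 -0.2   1.13  0.18]
shift [ 0.2 -0.9 -9.5] twist -0.0010804044912389177 tilt [-0.0058  0.0224 -0.9997]
[-0.00323169 -0.06399804  0.01805179]
```

The opening is now 41 mm, on the bar's ends. I'll swing it along the arc, checking as it goes.

```bash
python3 -m inch '[[-1,3,-3.4,-7.4,0],[-1,3,-3.4,-7.4,0],[-1,4.6,-3.1,-6.7,0],[-1,4.6,-3.1,-6.7,0]]' 30; cat > arc.py <<'E'
from fit import *
R,c=panel();s=st();d=((s['position']-c)@R*1000-[-3.2,-64,18]);y,n=d[1]-84,d[2]+22
print('x',d[0],'y,n',y,n,'r',np.hypot(y,n),'alpha',np.arctan2(22,-84)-np.arctan2(n,y),'F panel',s['ft_force']@R)
E
python3 arc.py
```

```text
time: 11.72
position: [0.5651, -0.0651, 0.1363]
tool_rot: [-2.305, -2.107, -0.016]
ft_force: [5.6, 1.2, -5.5]
grip_width: 0.474
t 11.72 p [ 0.5651 -0.0651  0.1363] rot [-2.305 -2.107 -0.016] F [ 5.6  1.2 -5.5] T [-0.14 -1.09 -0.25] g 0.474 q [-0.43  0.23  0.58  1.78 -0.16  1.18  0.12]
x 0.24848134234082586 y,n -69.66261466633922 53.61040536649313 r 87.90310259433723 alpha 0.39975865667956967 F panel [ 2.66897018  1.64984899 -7.27605223]
```

```bash
python3 -m inch '[[-1,6.1,-2.5,-5.4,0],[-1,6.1,-2.5,-5.4,0],[-1,7.1,-2.1,-4.5,0],[-1,7.1,-2.1,-4.5,0]]' 30 >/dev/null;python3 arc.py
```

```text
t 12.22 p [ 0.5573 -0.0365  0.1581] rot [-2.303 -2.108 -0.016] F [ 6.6  0.3 -8.6] T [ 0.06 -1.06 -0.22] g 0.472 q [-0.47  0.19  0.57  1.78 -0.13  1.21  0.04]
x 0.21582837882180606 y,n -41.75507920616293 77.7207974492253 r 88.22703098062661 alpha 0.821647456252661 F panel [  2.32267453   0.87243357 -10.55429387]
```

```bash
python3 -m inch '[[-1,7.4,-1,-2.2,0],[-1,7.4,-1,-2.2,0],[-1,8.5,-0.8,-1.7,0],[-1,8.5,-0.8,-1.7,0]]' 30 >/dev/null;python3 arc.py
```

```text
t 12.72 p [ 0.5558 -0.0043  0.167 ] rot [-2.305 -2.107 -0.012] F [ 6.5 -3.1 -9.6] T [-0.69 -1.06 -0.17] g 0.469 q [-0.52  0.17  0.55  1.77 -0.11  1.23 -0.03]
x 0.1543113196753807 y,n -9.862551891670819 87.5374782654023 r 88.09131643290206 alpha 1.2024514462391545 F panel [  2.03272018  -2.58244221 -11.55798455]
```

```bash
python3 -m inch '[[-1,8.7,0.1,0.3,0],[-1,8.7,0.1,0.3,0],[-1,8.5,0.7,1.5,0],[-1,8,0.7,1.5,0]]' 30 >/dev/null;python3 arc.py
```

```text
t 13.22 p [0.5599 0.0301 0.164 ] rot [-2.306 -2.106 -0.007] F [ 3.2 -4.3 -4.9] T [-1.19 -0.39 -0.12] g 0.465 q [-0.56  0.19  0.52  1.77 -0.12  1.23 -0.09]
x -0.07607994460924461 y,n 24.81528718860079 84.37538301736343 r 87.94887001877578 alpha 1.6006854566298254 F panel [ 1.16851744 -4.03212054 -5.91141685]
```

```bash
python3 -m inch '[[0.4,0,0,0,0],[0.4,0,0,0,0],[0.4,0,0,0,0],[0.4,0,0,-20,0],[0.4,0,0,-45,0]]' 10 >/dev/null; python3 -m inch '[[0.4,0,0,-50,0],[0.4,0,0,0,0]]'; python3 - <<'E'
from meas import *
st();im=grab('side','b6');Q=cloud(im)
cv2.imwrite('pics/b6c.png',cv2.resize(im['color'][130:250,220:380,::-1],(800,600),interpolation=cv2.INTER_CUBIC))
m=(abs(Q[:,0])<18)&(Q[:,2]>57)&(Q[:,2]<110)&(Q[:,1]>-60)&(Q[:,1]<60);q=Q[m]
for a in range(20,110,10):
  k=(abs(Q[:,0])<14)&(Q[:,2]>a)&(Q[:,2]<a+10)&(Q[:,1]>-20)&(Q[:,1]<50)
  if k.sum():print(a,k.sum(),np.percentile(Q[k][:,1],[5,50,95]).round(1))
m=(Q[:,2]>44)&(Q[:,2]<60)&(abs(Q[:,0])<80)&(abs(Q[:,1]-65)<18);print('handle top',np.percentile(Q[m][:,2],[50,90]),cv2.minAreaRect(Q[m][:,:2].astype(np.float32)))
E
```

```text
time: 14.1
position: [0.5591, 0.033, 0.282]
tool_rot: [-2.296, -2.105, -0.009]
ft_force: [-0.0, -0.1, 0.4]
grip_width: 0.699
t 14.1 p [0.5591 0.033  0.282 ] rot [-2.296 -2.105 -0.009] F [-0.  -0.1  0.4] T [-0.11  0.02 -0.04] g 0.699 q [-0.57  0.12  0.53  1.59 -0.08  1.46 -0.12]
20 23 [16.9 20.  45.5]
30 20 [15.4 18.4 48.2]
40 24 [16.  18.6 23.1]
50 18 [17.6 19.3 21.6]
60 13 [17.1 20.4 21.8]
70 10 [17.7 20.7 22.6]
80 32 [17.9 22.3 39.7]
90 63 [21.  35.  48.2]
100 2 [18.7 20.  21.3]
handle top [51.07672312 53.90409508] ((-0.07538223266601562, 62.64019775390625), (118.22150421142578, 28.233121871948242), 1.2023496627807617)
```

View pics/b6c.png

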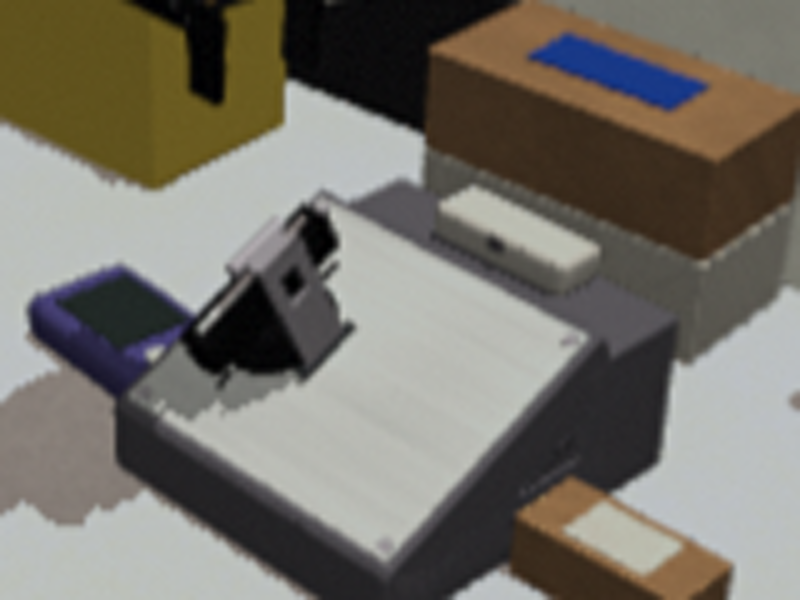

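The hasp stands square, the handle is at OFF and out, the bystanders in view are in place, and the gripper is clear with zero force. I'm handing in.

```bash
python3 -c "
from bench import ctrl
ctrl.close_job();print('in')"
```

```text
the job is handed in; nothing more can be done
in
```

I switched the power unit off, raised the lockout hasp until it stood square to the panel, and handed the job in at about 14 s of the 54 s allowed. No verdict is reported.

- **Handle:** I gripped the bar, pushed it in about 13 mm to the stop, turned it about 1.6 rad counter-clockwise while holding it in, and let go. The depth camera then showed the bar along panel x, with its top 51–54 mm above the panel. That means it is at OFF and sprung out.
- **Hasp:** My first grip was bad, because one finger rode up onto the cross grip. I opened, lowered the hand and gripped it by its ends, then swung it to about 1.60 rad and released. The last picture and the depth data show the plate upright, at about 1.57–1.62 rad.
- **Clearance:** The gripper ended well above everything, with a force reading of about zero.
- **Bystanders:** In the last close-up the meter, probe case and carton look unmoved. The bottles and the wipes were not in that picture, but the arm never worked near them on the table.
- **Disagreement between measurements:** The estimates of the panel's yaw differed. The corner fit and the hasp's position gave about -0.085 rad, while the handle bar gave about -0.046 rad. I used -0.085 for the hasp, and the swing stayed within about 1–2 mm of the expected arc.

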